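# Swap the cracked metering cup under the agitator wheel

### The job

The metering cup on the test stand's spindle is cracked: lift off the washer and the yellow agitator wheel above it and lay both side by side on the black rubber mat, then take the cracked cup off and put it in the scrap pan. Fit the sound cup from the bench in its place, then put the agitator wheel and after it that same washer back on the spindle above it, as they were, everything fully down. Do not move the idler gear, the spare washer or the wrench.

Things in the scene. Friction and masses are not known exactly. Their poses are not given: they have to be found in the camera images.
- stand: Cream enamel test stand, fixed; deck 178 x 125 mm, 55 mm above the bench. Origin: at bench height under the axis of its upright steel spindle (14 mm thick, plain up to 111 mm above the bench, tapering to a 5 mm nose at 123 mm). A dark flange, 44 mm across, seats the cup at 61 mm. Towards the stand's -x, 86 mm from the spindle, is a red push button, not used, top 73 mm above the bench.
- cracked_cup: Orange metering cup with black zigzag cracks, lowest on the spindle: underside 61 mm above the bench. Round dish 62 mm across (65 over facets), rim 22 mm above the underside, wall and floor 4 mm, ribs inside; hub 30 mm across, 25 mm high, 20 mm through bore. About 60 g. Origin: centre of the underside; z up the bore.
- sound_cup: Same cup without cracks, open side up by itself on the bare bench; sizes as the cracked cup. Fitted fully down, its underside is 61 mm above the bench. Origin: centre of the underside; z up the bore.
- agitator_wheel: Yellow nylon agitator wheel, on the cup's hub on the spindle: underside 86 mm above the bench, 3 mm above the cup's rim. Rim 48 mm across (51 over facets), 10 mm high, small vanes; raised hub 26 mm across, top 16 mm above the underside; 20 mm through bore. About 30 g. Origin: centre of the flat underside; z towards the raised hub (up).
- washer: Flat steel cotter washer, topmost on the spindle, on the wheel's hub: underside 102 mm above the bench. 40 mm across (42 over facets), 20 mm bore, 6 mm thick, about 45 g. It overhangs the hub by 7 mm all round and is 6 mm above the wheel's rim. Origin: centre of the underside; z along the bore (up).
- mat: Black rubber parts mat, fixed flat on the bench, 170 x 130 mm, 4 mm thick: the side area. Origin: centre of its underside, at bench height; x along the 170 mm side.
- scrap_pan: Dark steel scrap pan, square, open on top, fixed on the bench: 150 x 150 mm outside, walls 4 mm thick with a rolled rim and 28 mm high, floor 4 mm thick. Origin: centre of its underside, at bench height.
- idler_gear: Bystander: bright steel spur gear lying flat on the bench, 68 mm over the teeth, 22 mm high at the hub. Origin: centre of its underside.
- spare_washer: Bystander: a second washer like the other one, lying on the bare bench. Origin: centre of its underside.
- wrench: Bystander: steel open-ended wrench 160 mm long lying on the bench. Origin: middle of its length on the underside; x along it.
Things that resemble listed ones, but are neither listed nor needed, are in the scene too. What is meant by the scrap_pan is not orange or pink, and is the larger of those in its own colour.

How it is judged:
On the way, in this order (a step that is already met when the one before it is completed fails the run):
1. the washer and the agitator wheel lie released side by side on the mat (x of washer in the frame of mat between -0.085 and 0.085 m and y of washer in the frame of mat between -0.065 and 0.065 m and z of washer in the frame of mat between 0 and 0.03 m and linear speed of each of washer, agitator_wheel below 0.03 m/s and contact force between the fingers and washer below 0.2 N and x of agitator_wheel in the frame of mat between -0.085 and 0.085 m and y of agitator_wheel in the frame of mat between -0.065 and 0.065 m and z of agitator_wheel in the frame of mat between 0 and 0.03 m and contact force between the fingers and agitator_wheel below 0.2 N and horizontal distance between washer and agitator_wheel above 0.035 m), for 0.2 s.
2. the cracked cup lies released in the scrap pan (x of cracked_cup in the frame of scrap_pan between -0.06 and 0.06 m and y of cracked_cup in the frame of scrap_pan between -0.06 and 0.06 m and z of cracked_cup in the frame of scrap_pan between 0 and 0.035 m and linear speed of cracked_cup below 0.03 m/s and contact force between the fingers and cracked_cup below 0.2 N), for 0.2 s.
3. the sound cup sits released, fully down on the spindle (horizontal distance between sound_cup and stand below 0.007 m and z of sound_cup in the frame of stand between 0.057 and 0.065 m and angle between sound_cup's own z axis and vertical below 0.12 rad and linear speed of sound_cup below 0.03 m/s and contact force between the fingers and sound_cup below 0.2 N), for 0.2 s.
4. the agitator wheel sits released on the sound cup, hub up (horizontal distance between agitator_wheel and stand below 0.007 m and z of agitator_wheel in the frame of stand between 0.082 and 0.09 m and angle between agitator_wheel's own z axis and vertical below 0.12 rad and linear speed of agitator_wheel below 0.03 m/s and contact force between the fingers and agitator_wheel below 0.2 N), for 0.2 s.
At the end, for the whole second after the job is handed in: Fully down on the spindle, in order: sound cup, agitator wheel (hub up), the washer that came off; heights within 4 mm of 61, 86 and 102 mm above the bench, within 7 mm of the axis, cup and wheel level. The cracked cup lies in the scrap pan. All released and at rest (all of step 2 and all of step 3 and all of step 4 and horizontal distance between washer and stand below 0.007 m and z of washer in the frame of stand between 0.098 and 0.112 m and linear speed of washer below 0.03 m/s and contact force between the fingers and washer below 0.2 N); the robot touches nothing.
It fails at once if the idler gear is moved more than 20 mm (distance of idler_gear from where it was at the start of the episode above 0.02 m).
It fails at once if the spare washer is moved more than 20 mm (distance of spare_washer from where it was at the start of the episode above 0.02 m).
It fails at once if the wrench is moved more than 20 mm (distance of wrench from where it was at the start of the episode above 0.02 m).
It also fails if it takes over 144 s, if anything falls off the work surface, if the arm or the gripper's body presses on something with over 40 N, if the wrist force passes 120 N, or if a joint passes its speed limit or range.

### The arm

A 6-joint arm with a two-finger parallel gripper is mounted at the origin on the work surface. World frame = base frame: x ahead of the robot, y to its left, z up, the work surface at z = 0. Lengths are in m, angles in rad, forces in N, time in s.
With the tool pointing down it reaches from about 0.325 to 0.9 m from the base axis. Payload 6.1 kg.
Tool frame: the origin (TCP) lies midway between the tips of the shut fingers; the grasp point (between the pads) lies 19 mm behind it; y points along the fingers, z is the direction in which the jaws open and shut, and the axes are right-handed (so a half turn about y gives the same grasp; the last joint's range is limited). The gripper opens to 85 mm and grips with 20 to 120 N. Pads are 22 mm wide; open, the fingers measure 114 mm over their backs; the gripper's body (76 mm by 85 mm) begins 54 mm behind the grasp point. The pads swing forward as they close: fully open they stand 13 mm farther back than shut.
Start: joints at [1.158, 0.22, 1.526, -0, 1.395, -0.126], TCP at [0.177, 0.599, 0.231] pointing down, gripper open.
Joint ranges: [-2.98, 2.98], [-0.91, 2.08], [0.09, 2.57], [-1.24, 4.39], [0.2, 2.65], [-2.68, 2.68]. Speed limits (rad/s): [2.57, 2.57, 3.01, 3.14, 3.14, 3.14].

### API

Orientations are given as a rotation vector (axis times angle).
In Python, from cell import ctrl, monitor, vision, sign_off, nets gives the robot as it stands. Calls block until the motion is done:
- ctrl.move_to(position, orientation): joint-space move of the TCP to a pose.
- ctrl.movel(position, attitude=None, rate=0.15, max_force=None): straight line of the TCP; attitude=None keeps the orientation; rate is the mean speed in m/s. With max_force (N) it stops when the force on the tool has changed by that much, and returns True; else False.
- ctrl.goto_joints(angles): joint-space move.
- ctrl.move_gripper(opening): opening from 0.0 (shut) to 1.0 (fully open); the grip force is fixed at half the most; returns when the fingers have stopped.
- ctrl.sleep(seconds).
- ctrl.inverse_kinematics(position, orientation): joint angles nearest the present ones, or None.
- monitor.get_state(): the state.
- vision.grab_frame(name): name is "scene" or "top" or "wrist"; returns the picture (400x640x3 uint8, blue, green, red); there is no depth.
- vision.camera_info(name): a dict with "fx", "fy", "cx", "cy" (pixels), "position" and "rotation" of the camera in the world. Camera axes: x right, y up, looking along -z (the intrinsics and any distortion apply to the point x, -y, -z); pixel columns grow to the right and rows downward; lengths in m; the calibration is good to about 2 mm. A picture is of the moment at which its call begins: read the wrist's pose just before it. camera_info takes no time and is no camera call; for the wrist camera it gives the pose at the moment of the call.
A pose or a line that the arm cannot do raises ctrl.IKError and nothing moves.
- sign_off(): hands the job in, once; it reports no verdict.
Trained networks look in the newest picture that a camera, given by its name, has taken for a name from the list of things; names that differ only in an ending like _2 or _b are one class to them, and where a whole thing is asked for, a point or a joint stands for the part that bears it (a point fixed in the world has none). Each returns a list of dicts, best first, with "confidence" (0 to 1); they miss things now and then, are a little off and sometimes report something else, mostly with a low value. They report only what shows in the picture. A call takes as long as a camera call. They do not tell look-alikes from the thing itself.
- nets.outline_of(camera, target): "region" (400x640 bool, what is visible of it).
- nets.spot_point(camera, target): "xyz" ([x, y, z] in m, in world coordinates, good to about 4 mm: a listed point, or the origin of a listed thing).
The state is a dict: "time_s": time; "joint_positions": joint angles; "joint_vel": joint speeds; "tau": joint torques, N m; "ee_pos": TCP position; "tool_rot": TCP orientation; "contact_force": force on the tool from outside, world axes, zero at the start; "wrist_torque": the same for the moment, N m; "opening": opening from 0.0 (shut) to 1.0 (fully open).
Only numpy, scipy, OpenCV 4.12 (cv2) and the standard library are available. Lean on these libraries where they do the work, as an engineer would, in place of code of your own. Each camera call takes 0.05 s, during which the arm holds its last target.

## Working session

There is one attempt and no reset: what is moved stays moved. The work goes in short steps, each a Python script; the robot and the scene stay as the last script left them, time stands still between calls to the robot, and variables do not carry over. Pictures are saved under pics/ and viewed, and the job is handed in when it is done.

```bash
ls -la; mkdir -p pics; python3 - <<'E'
from cell import ctrl, monitor, vision, sign_off, nets
import cv2, numpy as np
s=monitor.get_state(); print({k:np.round(v,3).tolist() for k,v in s.items()})
for n in ["scene","top","wrist"]:
    im=vision.grab_frame(n); cv2.imwrite(f"pics/a_{n}.png",im)
    c=vision.camera_info(n); print(n,{k:np.round(v,3).tolist() for k,v in c.items()})
E
```

```text
total 12
drwxr-xr-x  3 agent agent 4096 Dec  6 13:06 .
drwxr-xr-x 23 root  root  4096 Dec  6 13:06 ..
drwxr-xr-x  2 agent agent 4096 Dec  6 13:06 pics
{'time_s': 0.0, 'joint_positions': [1.158, 0.221, 1.528, 0.0, 1.395, -0.126], 'joint_vel': [0.0, 0.001, -0.001, 0.003, -0.001, 0.001], 'tau': [0.002, -49.689, -38.94, 0.0, 0.011, -0.0], 'ee_pos': [0.177, 0.599, 0.23], 'tool_rot': [-1.561, 0.226, -0.225], 'contact_force': [-0.088, -0.227, -0.351], 'wrist_torque': [-0.016, 0.033, -0.023], 'opening': 1.002}
scene {'fx': 419.647, 'fy': 419.647, 'cx': 317.677, 'cy': 196.996, 'position': [1.256, 0.277, 0.74], 'rotation': [0.563, 0.897, 1.82]}
top {'fx': 403.621, 'fy': 403.621, 'cx': 315.312, 'cy': 203.412, 'position': [0.426, -0.047, 1.422], 'rotation': [0.033, -0.059, -1.582]}
wrist {'fx': 348.324, 'fy': 348.324, 'cx': 312.915, 'cy': 198.676, 'position': [0.102, 0.621, 0.374], 'rotation': [-0.266, -0.198, 1.273]}
```

View pics/a_scene.png

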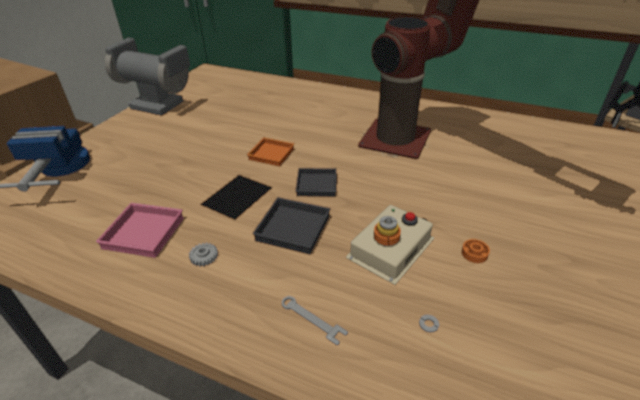

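View pics/a_top.png

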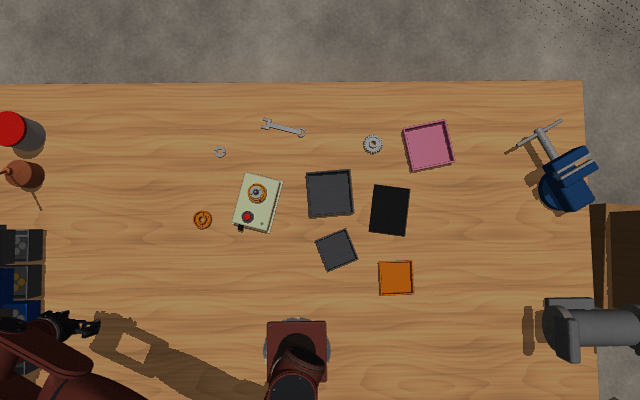

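View pics/a_wrist.png

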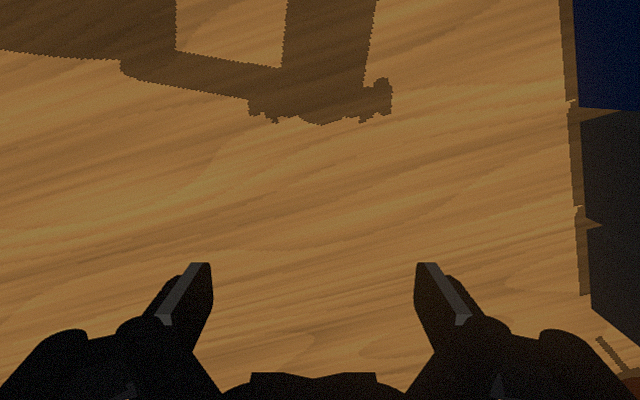

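```bash
cat > h.py <<'E'
from cell import ctrl, monitor, vision, sign_off, nets
import cv2, numpy as np, json
from scipy.spatial.transform import Rotation as Rn
def down(a):
    c,s=np.cos(a),np.sin(a)
    return Rn.from_matrix(np.array([[s,0,c],[-c,0,s],[0,-1,0]])).as_rotvec()
def cam(n):
    c=vision.camera_info(n); return c, np.array(c["position"]), Rn.from_rotvec(c["rotation"]).as_matrix() if np.size(c["rotation"])==3 else np.array(c["rotation"])
def proj(ci,P):
    c,p,R=ci; q=(np.atleast_2d(P)-p)@R
    return np.c_[c["cx"]+c["fx"]*q[:,0]/-q[:,2], c["cy"]+c["fy"]*(-q[:,1])/-q[:,2]]
def ray(ci,uv,z):
    c,p,R=ci; uv=np.atleast_2d(uv).astype(float)
    d=np.c_[(uv[:,0]-c["cx"])/c["fx"],-(uv[:,1]-c["cy"])/c["fy"],-np.ones(len(uv))]@R.T
    return p+d*((z-p[2])/d[:,2])[:,None]
def st(): return monitor.get_state()
E
python3 - <<'E'
from h import *
for n in ["top","scene"]:
    vision.grab_frame(n); ci=cam(n); print(n, list(ci[0].keys()))
    for t in "stand cracked_cup sound_cup agitator_wheel washer mat scrap_pan idler_gear spare_washer wrench".split():
        r=nets.spot_point(n,t)
        print(t,[(round(d["confidence"],2),np.round(d["xyz"],3).tolist(),np.round(proj(ci,d["xyz"])[0]).tolist()) for d in r[:4]])
print(st()["time_s"])
E
```

```text
top ['fx', 'fy', 'cx', 'cy', 'position', 'rotation']
stand [(0.76, [0.542, 0.126, 0.0], [260.0, 195.0])]
cracked_cup [(0.65, [0.546, 0.125, 0.061], [258.0, 192.0])]
sound_cup [(0.56, [0.458, 0.324, 0.002], [203.0, 219.0])]
agitator_wheel [(0.36, [0.544, 0.125, 0.09], [256.0, 192.0])]
washer [(0.4, [0.544, 0.123, 0.104], [257.0, 191.0])]
mat [(0.83, [0.479, -0.331, 0.003], [389.0, 211.0])]
scrap_pan [(0.78, [0.349, -0.141, -0.001], [336.0, 249.0]), (0.75, [0.247, -0.346, 0.003], [395.0, 277.0]), (0.71, [0.545, -0.121, -0.0], [330.0, 193.0])]
idler_gear [(0.59, [0.719, -0.28, -0.002], [373.0, 144.0])]
spare_washer [(0.63, [0.697, 0.266, -0.001], [220.0, 152.0])]
wrench [(0.82, [0.781, 0.039, -0.001], [284.0, 128.0])]
scene ['fx', 'fy', 'cx', 'cy', 'position', 'rotation']
stand [(0.65, [0.546, 0.124, -0.0], [383.0, 255.0])]
cracked_cup []
sound_cup [(0.65, [0.459, 0.32, 0.002], [472.0, 253.0])]
agitator_wheel [(0.46, [0.547, 0.125, 0.086], [386.0, 229.0])]
washer [(0.53, [0.54, 0.126, 0.103], [388.0, 221.0])]
mat [(0.57, [0.482, -0.332, -0.002], [237.0, 196.0])]
scrap_pan [(0.93, [0.35, -0.142, -0.001], [316.0, 185.0]), (0.83, [0.547, -0.122, 0.0], [292.0, 228.0]), (0.8, [0.71, -0.471, -0.003], [144.0, 234.0]), (0.75, [0.247, -0.348, 0.001], [271.0, 154.0])]
idler_gear [(0.72, [0.722, -0.275, -0.002], [203.0, 258.0])]
spare_washer [(0.48, [0.699, 0.264, -0.0], [427.0, 324.0])]
wrench [(0.84, [0.777, 0.037, -0.005], [311.0, 319.0])]
1.25
```

```bash
python3 - <<'E'
from h import *
s=st(); R=Rn.from_rotvec(s["tool_rot"]).as_matrix()
ci=cam("wrist"); print("cam in tool",R.T@(ci[1]-s["ee_pos"]),"axis",R.T@ci[2]@[0,0,-1],"right",R.T@ci[2]@[1,0,0])
# finger tips pix in tool frame: intersect with x_tool=0 plane
def tool_pt(uv):
    c,p,Rc=ci; d=R.T@Rc@np.array([(uv[0]-c["cx"])/c["fx"],-(uv[1]-c["cy"])/c["fy"],-1]); o=R.T@(p-s["ee_pos"])
    return o-d*o[0]/d[0]
for uv in [(211,263),(417,263),(160,320),(465,322)]: print(uv,tool_pt(uv).round(4))
top=cam("top")
sp=ray(top,(257,191.5),0.105)[0]; b=ray(top,(247,216.5),0.073)[0]; print(sp,b,np.linalg.norm((sp-b)[:2]), "stand x dir deg",np.degrees(np.arctan2(*(sp-b)[[1,0]])))
im=cv2.imread("pics/a_top.png"); v=np.hstack([cv2.resize(im[115:300,195:325],None,fx=3,fy=3,interpolation=cv2.INTER_CUBIC),cv2.resize(im[115:300,300:430],None,fx=3,fy=3,interpolation=cv2.INTER_CUBIC)]); cv2.imwrite("pics/b.png",v); print(v.shape)
E
```

```text
cam in tool [-0.07809671 -0.14328478 -0.00041878] axis [3.04404888e-01 9.52542632e-01 4.44251541e-04] right [-4.39997743e-05 -4.52323848e-04  9.99999897e-01]
(211, 263) [ 0.      0.0025 -0.0479]
(417, 263) [0.     0.0024 0.0482]
(160, 320) [ 0.     -0.0393 -0.0543]
(465, 322) [ 0.     -0.0405  0.0528]
[0.54389038 0.12169826 0.105     ] [0.46350441 0.15938724 0.073     ] 0.08878267900733669 stand x dir deg -25.119539710043043
(555, 780, 3)
```

View pics/b.png

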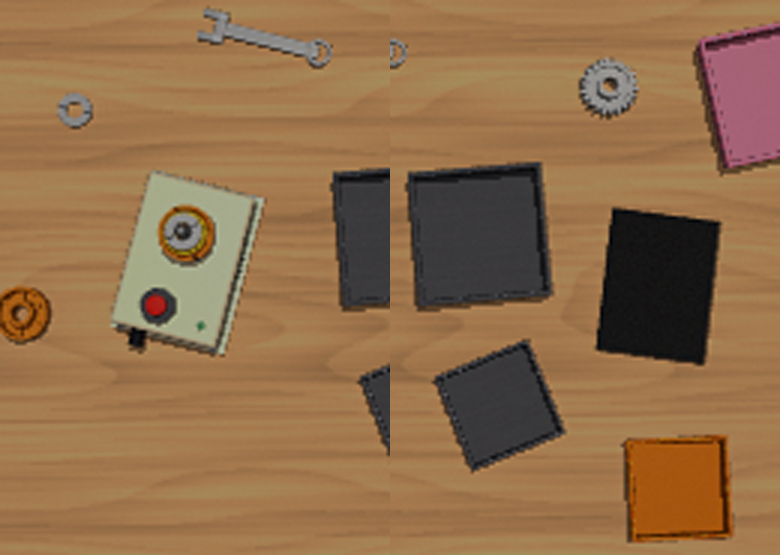

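```bash
python3 - <<'E'
from h import *
a=np.radians(65)
for k in (a,a-np.pi):
    q=ctrl.inverse_kinematics([0.545,0.124,0.24],down(k)); print(k,None if q is None else np.round(q,2))
ctrl.move_to([0.545,0.124,0.24],down(a))
s=st();R=Rn.from_rotvec(s["tool_rot"]).as_matrix();print(s["time_s"],s["ee_pos"],np.round(s["joint_positions"],2))
im=vision.grab_frame("wrist"); ci=cam("wrist"); cv2.imwrite("pics/c0.png",im)
for t in ["washer","agitator_wheel","cracked_cup","stand"]:
    r=nets.spot_point("wrist",t); print(t,[(round(d["confidence"],2),np.round(d["xyz"],4).tolist(),proj(ci,d["xyz"])[0].round()) for d in r[:3]])
for o in (0.72,0.58,0.47):
    ctrl.move_gripper(o); print(o,st()["opening"]); cv2.imwrite(f"pics/c_{int(o*100)}.png",vision.grab_frame("wrist"))
print(st()["time_s"])
E
```

```text
1.1344640137963142 [ 0.08  0.06  1.69 -0.    1.39 -1.05]
-2.007128639793479 [0.08 0.06 1.69 0.   1.39 2.09]
3.4083 [0.54481106 0.12488356 0.23999608] [ 0.08  0.06  1.69  0.    1.39 -1.05]
washer [(0.62, [0.5446, 0.1282, 0.1015], array([317., 183.]))]
agitator_wheel [(0.76, [0.542, 0.1271, 0.0829], array([314., 176.]))]
cracked_cup [(0.81, [0.5468, 0.124, 0.0589], array([313., 175.]))]
stand []
0.72 0.7191087919344566
0.58 0.5794754820471094
0.47 0.4735128849748586
4.7083
```

View pics/c0.png

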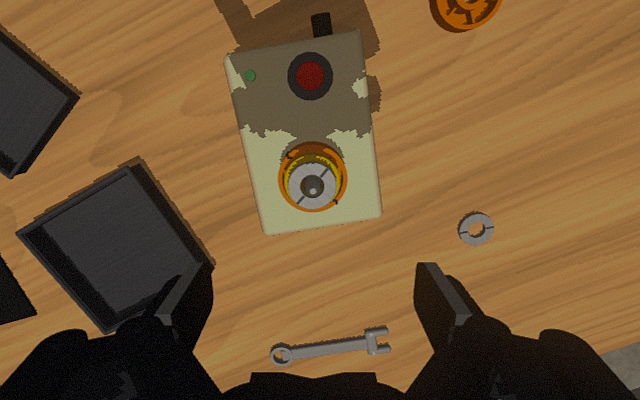

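View pics/c_47.png

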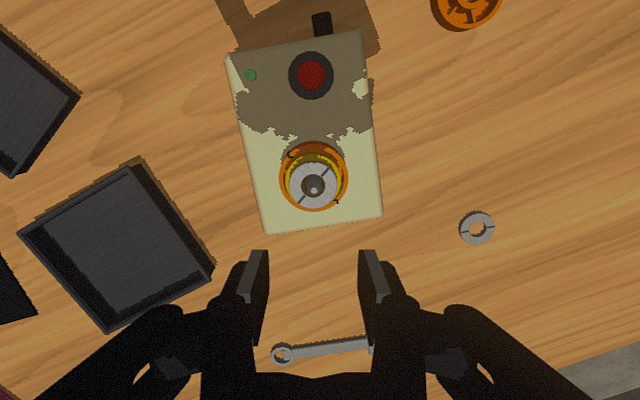

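```bash
ls pics; python3 - <<'E'
from h import *
v=[]
for n in ("c0","c_72","c_57","c_47"):
    im=cv2.imread(f"pics/{n}.png"); v.append(cv2.resize(im[235:285,190:440],None,fx=3.1,fy=3,interpolation=cv2.INTER_CUBIC))
cv2.imwrite("pics/d.png",cv2.convertScaleAbs(np.vstack(v)[:600],alpha=2.5))
im=cv2.imread("pics/c_47.png"); cv2.imwrite("pics/e.png",cv2.resize(im[130:220,265:365],None,fx=6,fy=6,interpolation=cv2.INTER_CUBIC))
E
```

```text
a_scene.png
a_top.png
a_wrist.png
b.png
c0.png
c_47.png
c_57.png
c_72.png
```

View pics/d.png

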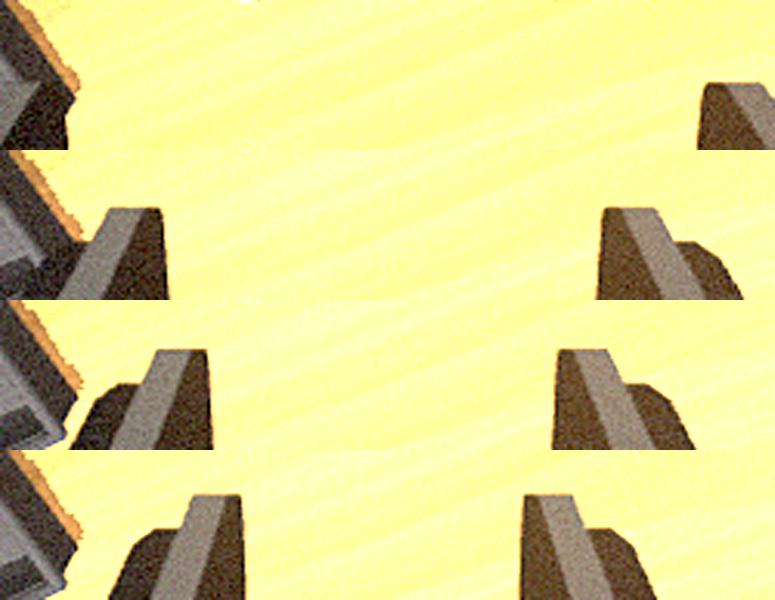

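View pics/e.png

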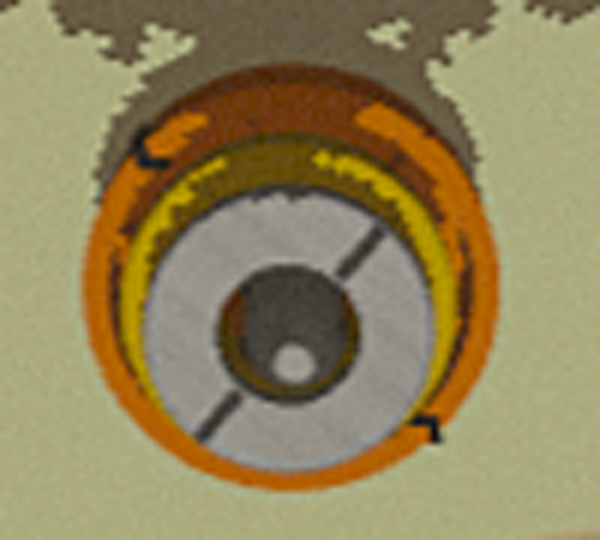

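```bash
python3 - <<'E'
from h import *
ci=cam("wrist")
for uv,z in [((313.8,190.3),.123),((313.0,184.6),.108),((313.5,176),.083)]: print(z,ray(ci,uv,z)[0].round(4))
t=cam("top");
im=cv2.imread("pics/a_top.png"); cv2.imwrite("pics/f.png",cv2.resize(im[165:240,190:290],None,fx=8,fy=8,interpolation=cv2.INTER_CUBIC))
# mat & pan orientation from dark masks
for n in ("mat","scrap_pan"):
    vision.grab_frame("top")
    for r in nets.outline_of("top",n):
        m=r["region"].astype(np.uint8); c=max(cv2.findContours(m,0,2)[0],key=cv2.contourArea); w=ray(t,c[:,0,:]+0.0,.004 if n=="mat" else .02)[:,:2]
        rr=cv2.minAreaRect((w*1000).astype(np.float32)); print(n,round(r["confidence"],2),np.round(rr[0],1),np.round(rr[1],1),round(rr[2],1),cv2.boundingRect(c))
E
```

```text
0.123 [0.5436 0.1251 0.123 ]
0.108 [0.5429 0.1247 0.108 ]
0.083 [0.5422 0.1256 0.083 ]
mat 0.56 [ 482.7 -330.2] [130.4 169.5] 82.0 (369, 185, 41, 51)
scrap_pan 0.95 [ 546.9 -119.9] [160.  163.6] 4.5 (306, 169, 48, 48)
scrap_pan 0.92 [ 248.3 -345.8] [116.9 118.1] 1.7 (379, 260, 36, 36)
scrap_pan 0.74 [ 711.2 -470.6] [160.2 163.2] 12.2 (402, 119, 54, 52)
scrap_pan 0.59 [ 346.3 -140.4] [117.  115.9] 21.0 (316, 229, 42, 42)
```

View pics/f.png

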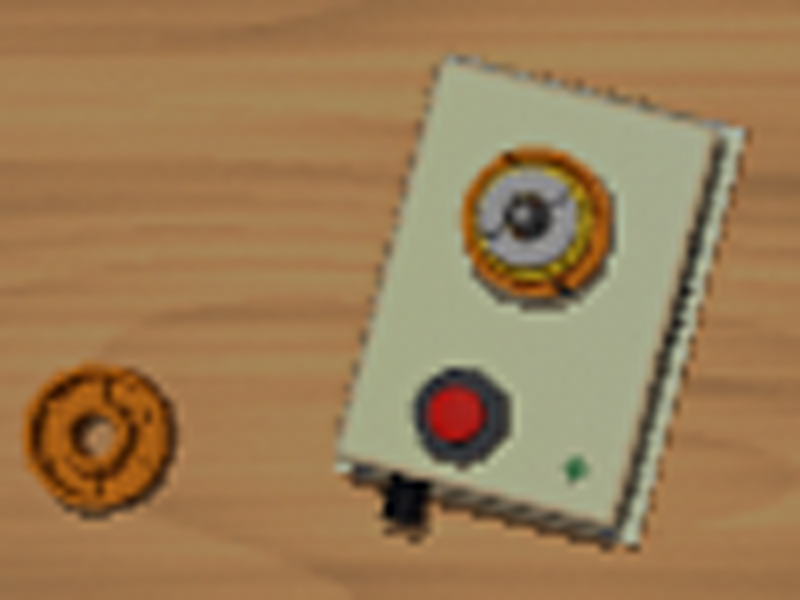

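```bash
cat >> h.py <<'E'
SP=np.array([0.5435,0.1248]); A=np.radians(65); AM=np.radians(82)
def back(h): return .075-np.sqrt(.075**2-h*h)   # tip set-back behind TCP at half-opening h
def og(h): return 2*h/.085
def rep(m=""):
    s=st(); print(m,round(s["time_s"],2),np.round(s["ee_pos"],4),"op",round(s["opening"],3),"F",np.round(s["contact_force"],2)); return s
def snap(cam_,name):
    im=vision.grab_frame(cam_); cv2.imwrite(f"pics/{name}.png",im); return im
E
python3 - <<'E'
from h import *
ctrl.move_gripper(og(.030))
z=.0985-back(.0205); print("z",z)
ctrl.movel([*SP,z+.02],down(A),rate=.15)
ctrl.movel([*SP,z],None,rate=.05,max_force=8); rep("down")
snap("wrist","g0")
ctrl.move_gripper(og(.015)); rep("closed")
ctrl.movel([*SP,z+.02],None,rate=.08); rep("lift"); snap("wrist","g1"); snap("scene","g1s")
E
```

```text
z 0.09564395331557594
down 6.77 [0.5433 0.1248 0.0953] op 0.711 F [0.85 1.08 0.13]
closed 7.17 [0.544  0.1248 0.0966] op 0.426 F [-1.15 -0.05  5.75]
lift 7.58 [0.5441 0.1249 0.1165] op 0.427 F [ 0.28 -0.1  -0.23]
```

View pics/g1.png

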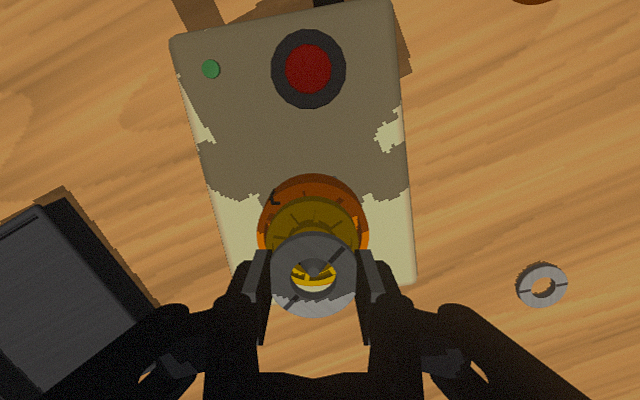

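View pics/g0.png

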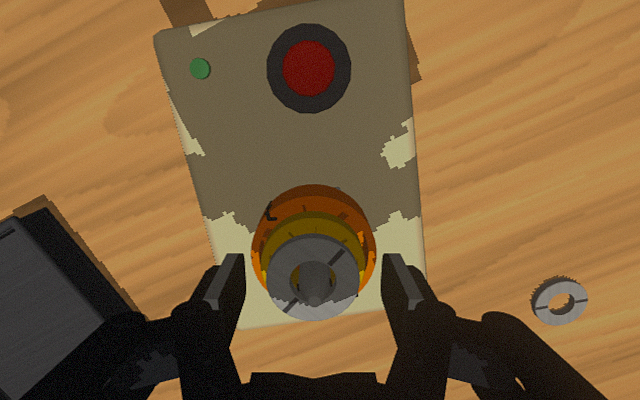

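```bash
python3 - <<'E'
from h import *
ctrl.movel([*SP,.20],None,rate=.2)
W=np.array([.522,-.336])
print(np.round(ctrl.inverse_kinematics([*W,.15],down(AM)),2))
ctrl.move_to([*W,.12],down(AM)); rep()
snap("wrist","h0"); snap("scene","h0s")
ctrl.movel([*W,.025],None,rate=.15)
print(ctrl.movel([*W,.0],None,rate=.03,max_force=4)); rep("touch"); snap("wrist","h1")
E
```

```text
[-0.7   0.28  1.62  0.    1.25 -2.13]
 9.96 [ 0.5224 -0.3351  0.1199] op 0.425 F [ 0.03  0.34 -0.04]
True
touch 11.53 [ 0.5217 -0.3357  0.0031] op 0.428 F [-1.59  1.7   4.92]
```

View pics/h0.png

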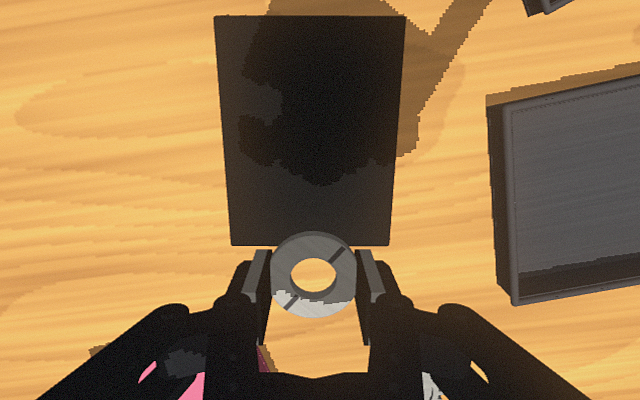

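View pics/h1.png

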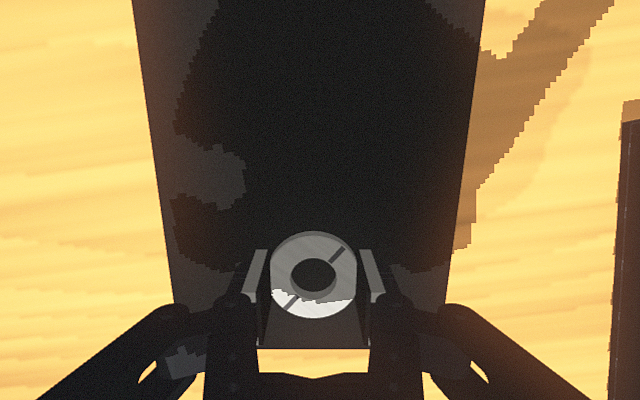

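```bash
python3 - <<'E'
from h import *
s=rep(); p=s["ee_pos"]
ctrl.movel([.522,-.336,p[2]+.001],None,rate=.05)
ctrl.move_gripper(og(.032)); rep("open")
ctrl.movel([.522,-.336,.06],None,rate=.15); snap("wrist","i0"); rep()
ci=cam("wrist"); 
for t in ["washer","mat"]:
    for d in nets.spot_point("wrist",t): print(t,round(d["confidence"],2),np.round(d["xyz"],4),proj(ci,d["xyz"])[0].round())
ctrl.movel([.522,-.336,.2],None,rate=.25)
ctrl.move_to([*SP,.20],down(A)); snap("wrist","i1"); snap("scene","i1s"); rep()
E
```

```text
11.58 [ 0.5217 -0.3358  0.0031] op 0.43 F [-0.9   1.05  4.72]
open 12.22 [ 0.522  -0.336   0.0041] op 0.751 F [0.26 0.56 0.49]
 12.79 [ 0.5215 -0.3355  0.0592] op 0.752 F [-0.44 -0.37 -0.64]
washer 0.72 [ 0.5247 -0.3337  0.005 ] [317. 227.]
washer 0.71 [ 0.4824 -0.3312 -0.    ] [311. 157.]
mat 0.81 [ 0.4854 -0.3306 -0.0014] [313. 161.]
 15.39 [0.5438 0.1238 0.1999] op 0.753 F [ 0.35  0.21 -0.36]
```

View pics/i0.png

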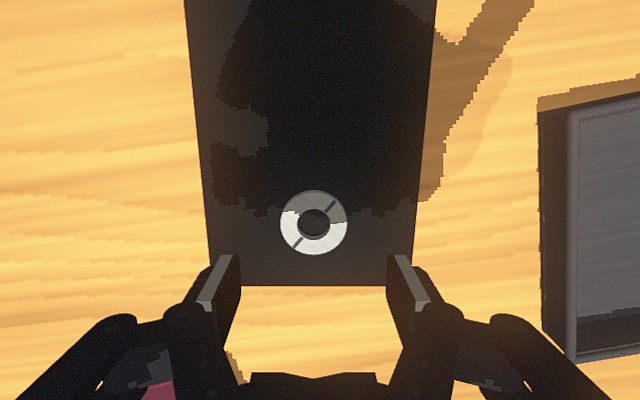

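View pics/i1.png

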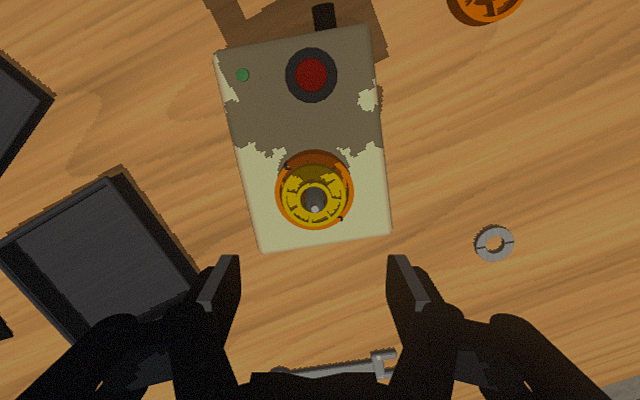

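```bash
python3 - <<'E'
from h import *
ci=cam("wrist"); print(ray(ci,(314.5,208),.123))
z=.086
ctrl.movel([*SP,z+.02],down(A),rate=.15)
print(ctrl.movel([*SP,z],None,rate=.05,max_force=8)); rep("down"); snap("wrist","j0")
ctrl.move_gripper(og(.015)); rep("closed")
ctrl.movel([*SP,z+.02],None,rate=.08); rep("lift"); snap("wrist","j1")
E
```

```text
[[0.54307638 0.12496615 0.123     ]]
False
down 16.72 [0.5433 0.1248 0.0857] op 0.749 F [ 0.66 -1.25 -0.01]
closed 17.09 [0.5441 0.1249 0.0871] op 0.524 F [-0.9  -0.89  5.35]
lift 17.49 [0.5442 0.1249 0.107 ] op 0.525 F [-0.19 -0.11  0.77]
```

View pics/j1.png

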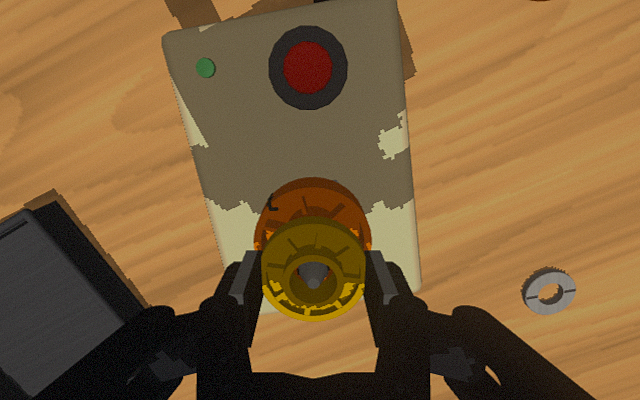

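```bash
python3 - <<'E'
from h import *
ctrl.movel([*SP,.20],None,rate=.2)
W=np.array([.443,-.3245])
ctrl.move_to([*W,.12],down(AM)); snap("wrist","k0")
ctrl.movel([*W,.025],None,rate=.15)
print(ctrl.movel([*W,.0],None,rate=.03,max_force=4)); s=rep("touch"); snap("wrist","k1")
ctrl.movel([*W,s["ee_pos"][2]+.001],None,rate=.05)
ctrl.move_gripper(og(.034)); rep("open")
ctrl.movel([*W,.06],None,rate=.15); ctrl.movel([*W,.2],None,rate=.25); snap("wrist","k2"); rep()
E
```

```text
True
touch 21.35 [ 0.4428 -0.3244  0.0052] op 0.524 F [-1.15  0.67  5.95]
open 22.01 [ 0.443  -0.3245  0.0061] op 0.796 F [-0.14  0.54 -0.09]
 23.27 [ 0.4418 -0.3234  0.197 ] op 0.804 F [-0.55  0.36 -0.46]
```

View pics/k1.png

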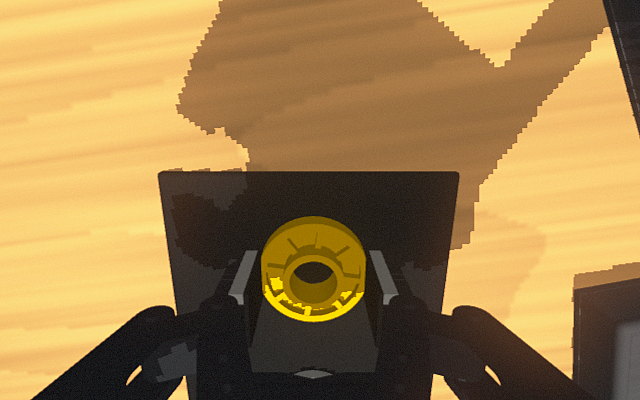

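View pics/k2.png

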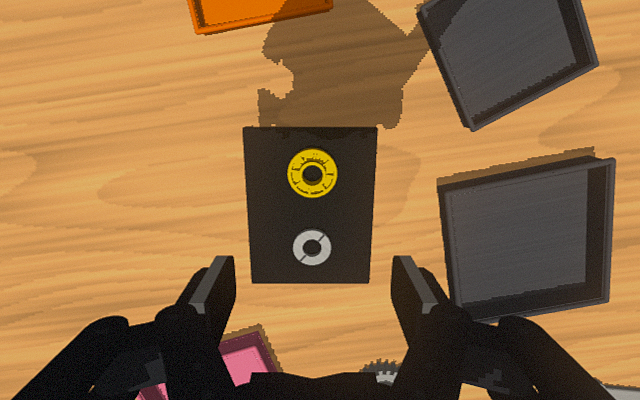

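```bash
python3 - <<'E'
from h import *
ci=cam("wrist"); print("wheel",ray(ci,(312.5,174.5),.018),"washer",ray(ci,(312,248),.010))
ctrl.move_gripper(1.0)
ctrl.move_to([*SP,.20],down(A)); snap("wrist","l0"); rep()
z=.0595
ctrl.movel([*SP,z+.03],down(A),rate=.15)
print(ctrl.movel([*SP,z],None,rate=.05,max_force=8)); rep("down"); snap("wrist","l1")
ctrl.move_gripper(og(.02)); rep("closed"); ctrl.sleep(.1)
ctrl.movel([*SP,z+.02],None,rate=.08); rep("lift"); snap("wrist","l2")
E
```

```text
wheel [[ 0.44162574 -0.32328686  0.018     ]] washer [[ 0.5212115 -0.3349973  0.01     ]]
 25.32 [0.5438 0.1238 0.2   ] op 0.995 F [ 0.58 -0.07 -0.51]
False
down 26.96 [0.5435 0.1248 0.0594] op 1.0 F [0.09 0.22 0.03]
closed 27.37 [0.5443 0.1249 0.0604] op 0.691 F [-0.67 -0.08  5.21]
lift 27.87 [0.544  0.1248 0.0803] op 0.695 F [-0.09  0.63 -1.15]
```

View pics/l0.png

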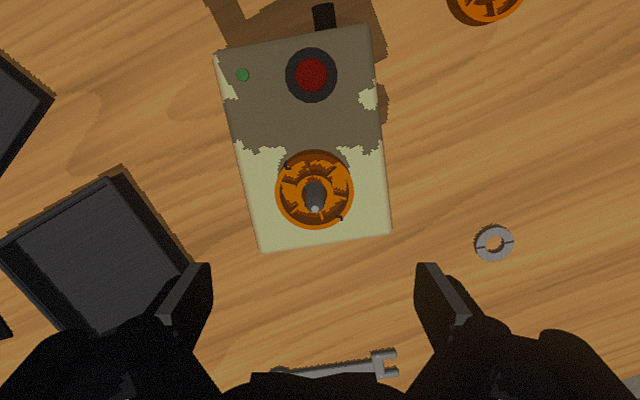

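View pics/l2.png

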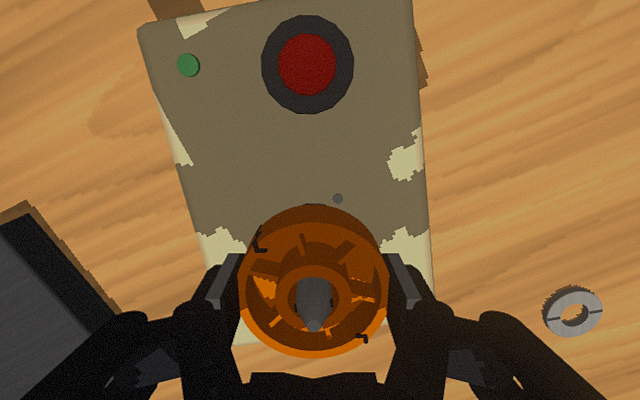

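```bash
python3 - <<'E'
from h import *
ctrl.movel([*SP,.21],None,rate=.2)
W=np.array([.5465,-.121]); a=np.radians(92)
ctrl.move_to([*W,.14],down(a)); snap("wrist","m0"); rep()
ctrl.movel([*W,.03],None,rate=.15)
print(ctrl.movel([*W,.0],None,rate=.03,max_force=5)); s=rep("touch")
ctrl.movel([*W,s["ee_pos"][2]+.001],None,rate=.05)
ctrl.move_gripper(.92); rep("open")
ctrl.movel([*W,.06],None,rate=.15); ctrl.movel([*W,.2],None,rate=.25); snap("wrist","m2"); rep()
E
```

```text
29.77 [ 0.5465 -0.1199  0.1397] op 0.692 F [ 0.29  0.24 -0.97]
True
touch 31.47 [ 0.5461 -0.1209  0.0035] op 0.694 F [-1.26  0.71  4.87]
open 32.05 [ 0.5465 -0.121   0.0044] op 0.92 F [-1.05  0.23 -1.24]
 33.33 [ 0.5449 -0.1204  0.197 ] op 0.923 F [ 0.34 -0.96 -1.27]
```

View pics/m2.png

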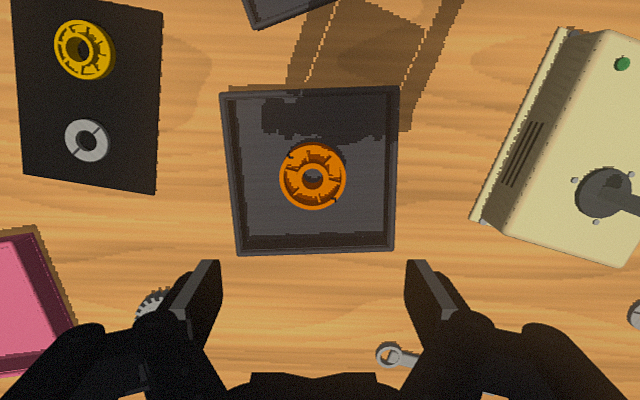

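```bash
python3 - <<'E'
from h import *
ctrl.move_gripper(1.0)
ctrl.move_to([.459,.322,.20],down(A)); im=snap("wrist","n0"); rep(); ci=cam("wrist")
for t in ["sound_cup"]:
    for d in nets.spot_point("wrist",t): print(t,round(d["confidence"],2),np.round(d["xyz"],4),proj(ci,d["xyz"])[0].round())
cv2.imwrite("pics/n0c.png",cv2.resize(im[120:240,250:380],None,fx=5,fy=5,interpolation=cv2.INTER_CUBIC))
E
```

```text
35.27 [0.4596 0.3212 0.2   ] op 1.001 F [ 0.23 -0.03 -0.41]
sound_cup 0.82 [0.4623 0.3229 0.005 ] [316. 172.]
```

View pics/n0c.png

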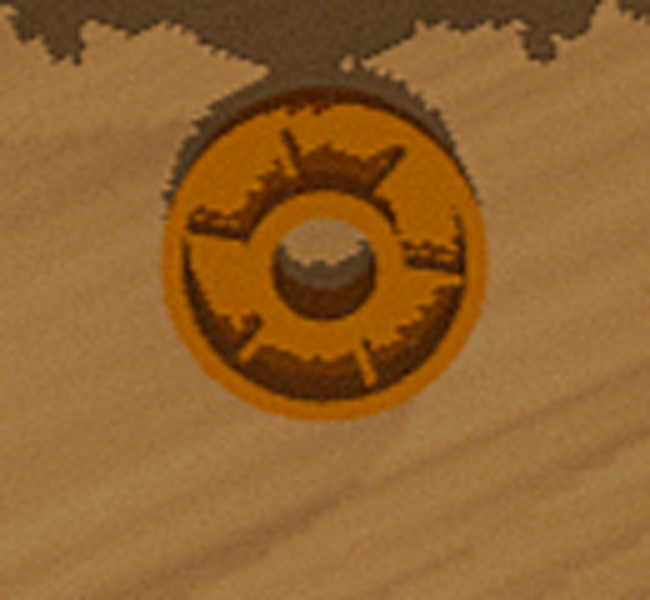

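```bash
python3 - <<'E'
from h import *
ci=cam("wrist"); B=ray(ci,(315,173.4),.025)[0][:2]; print(B, ray(ci,(315,120+256/5),.022))
C=B*.6+np.array([.4602,.3225])*.4; print(C)
z=.0005
ctrl.movel([*C,.04],down(A),rate=.15)
print(ctrl.movel([*C,z],None,rate=.05,max_force=8)); rep("down"); snap("wrist","o1")
ctrl.move_gripper(og(.02)); rep("closed"); ctrl.sleep(.1)
ctrl.movel([*C,.05],None,rate=.1); rep("lift"); snap("wrist","o2")
E
```

```text
[0.45921571 0.32320722] [[0.45794757 0.32381785 0.022     ]]
[0.45960942 0.32292433]
False
down 37.48 [0.4599 0.3231 0.0007] op 0.996 F [ 1.09 -0.13  0.05]
closed 37.9 [0.4602 0.3232 0.0017] op 0.71 F [-2.5  -1.    7.28]
lift 38.64 [0.4594 0.3228 0.0499] op 0.706 F [-0.41 -0.2  -1.51]
```

View pics/o2.png

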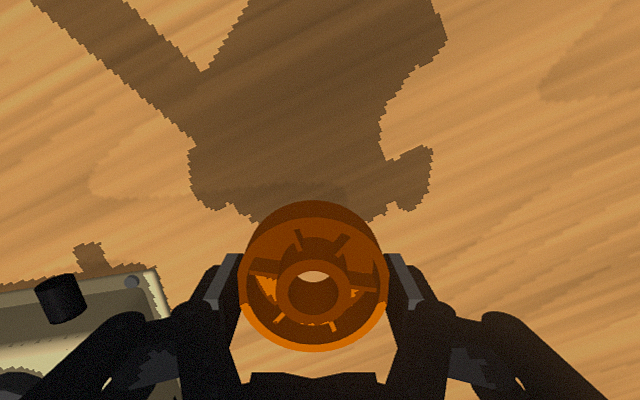

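```bash
python3 - <<'E'
from h import *
im=cv2.imread("pics/o2.png"); cv2.imwrite("pics/o2c.png",cv2.resize(im[190:360,230:400],None,fx=3.5,fy=3.5,interpolation=cv2.INTER_CUBIC))
E
```

```text
(no output)
```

View pics/o2c.png

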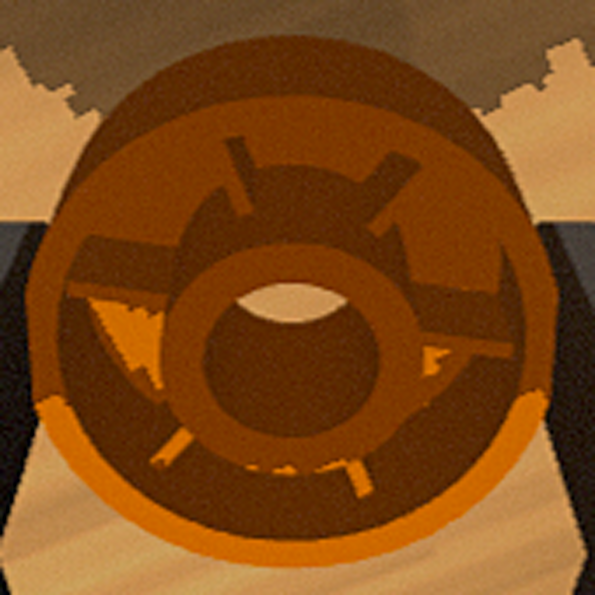

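```bash
python3 - <<'E'
from h import *
s=st(); ci=cam("wrist"); R=Rn.from_rotvec(s["tool_rot"]).as_matrix()
for uv,z in [((313.6,292.9),.0735),((312.9,284.6),.0705)]:
    P=ray(ci,uv,z)[0]; print(P, R.T@(P-s["ee_pos"]), np.linalg.norm(0))
# compare: predicted ellipse centers if x=0
for x in (-.003,0,.003):
    for (h,r) in ((.0735,.010),(.0705,.0315)):
        th=np.linspace(0,2*np.pi,200); c=np.array(s["ee_pos"])+R@[x,0,0]; c[2]=h
        q=proj(ci,np.c_[c[0]+r*np.cos(th),c[1]+r*np.sin(th),np.full(200,h)]); print(x,h,q.min(0).round(1),q.max(0).round(1))
print("measured bore",(230+205/3.5,190+283/3.5,230+380/3.5,190+437/3.5),"rim",(230+25/3.5,190+95/3.5,230+555/3.5,190+567/3.5))
E
```

```text
[0.45798254 0.32301503 0.0735    ] [-0.00113646 -0.02419152 -0.00010812] 0.0
[0.45616727 0.32355642 0.0705    ] [-0.00300828 -0.02118992 -0.000382  ] 0.0
-0.003 0.0735 [288.3 265.9] [339.4 310.6]
-0.003 0.0705 [234.8 210.3] [392.9 349.4]
0 0.0735 [288.4 272.8] [339.2 316.9]
0 0.0705 [235.3 217.8] [392.3 355.1]
0.003 0.0735 [288.6 279.7] [339.  323.2]
0.003 0.0705 [235.8 225.3] [391.8 360.8]
measured bore (288.57142857142856, 270.8571428571429, 338.57142857142856, 314.8571428571429) rim (237.14285714285714, 217.14285714285714, 388.57142857142856, 352.0)
```

```bash
python3 - <<'E'
from h import *
xt=np.array([np.sin(A),-np.cos(A)]); T=SP+.0008*xt
ctrl.movel([.4596,.3229,.20],None,rate=.2)
ctrl.move_to([*T,.20],down(A)); ctrl.movel([*T,.138],down(A),rate=.12); ctrl.sleep(.2); rep()
im=snap("wrist","p0"); cv2.imwrite("pics/p0c.png",cv2.resize(im[190:360,230:400],None,fx=3.5,fy=3.5,interpolation=cv2.INTER_CUBIC))
ci=cam("wrist"); print("nose proj",proj(ci,[[*SP,.123],[*SP,.111]]))
E
```

```text
41.33 [0.545  0.1246 0.1392] op 0.7 F [ 0.02  0.91 -2.03]
nose proj [[312.90557787 247.46262757]
 [312.87390843 237.61992466]]
```

View pics/p0c.png

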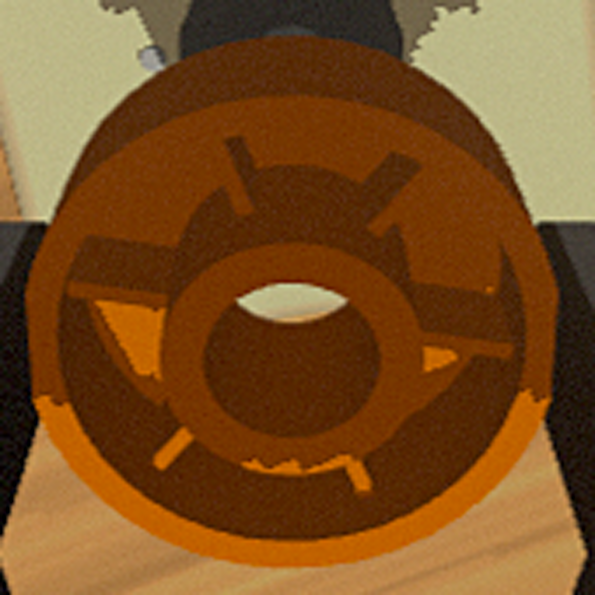

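```bash
python3 - <<'E'
from h import *
xt=np.array([np.sin(A),-np.cos(A)]); T=SP+.0008*xt-[.0006,0]
print(ctrl.movel([*T,.105],None,rate=.06,max_force=10)); rep()
E
```

```text
False
 42.08 [0.5437 0.1245 0.1049] op 0.706 F [-0.56  0.38  0.24]
```

```bash
python3 - <<'E'
from h import *
xt=np.array([np.sin(A),-np.cos(A)]); T=SP+.0008*xt-[.0006,0]
print(ctrl.movel([*T,.070],None,rate=.06,max_force=10)); rep()
print(ctrl.movel([*T,.058],None,rate=.03,max_force=6)); s=rep("seat")
snap("wrist","q0"); snap("scene","q0s")
E
```

```text
False
 42.81 [0.5437 0.1245 0.07  ] op 0.705 F [ 0.47  0.83 -1.11]
True
seat 43.15 [0.5445 0.1245 0.0628] op 0.707 F [-1.23 -0.01  5.64]
```

View pics/q0.png

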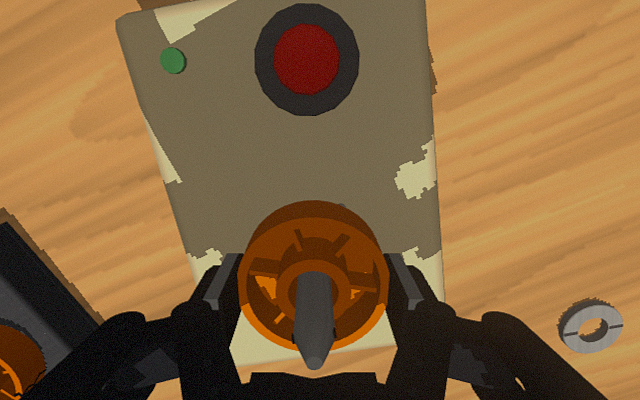

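```bash
python3 - <<'E'
from h import *
xt=np.array([np.sin(A),-np.cos(A)]); T=SP+.0008*xt-[.0006,0]
ctrl.movel([*T,.0632],None,rate=.05)
ctrl.move_gripper(1.0); rep("open")
ctrl.movel([*T,.10],None,rate=.12); ctrl.movel([*T,.2],None,rate=.25); ctrl.sleep(.1); snap("wrist","r0"); rep()
ci=cam("wrist")
for d in nets.spot_point("wrist","sound_cup"): print(round(d["confidence"],2),np.round(d["xyz"],4))
E
```

```text
open 43.88 [0.5436 0.1244 0.0632] op 0.999 F [-0.33  0.66 -0.08]
 45.03 [0.5422 0.1243 0.1977] op 1.001 F [ 0.08  0.16 -0.16]
0.62 [0.5438 0.123  0.0629]
```

View pics/r0.png

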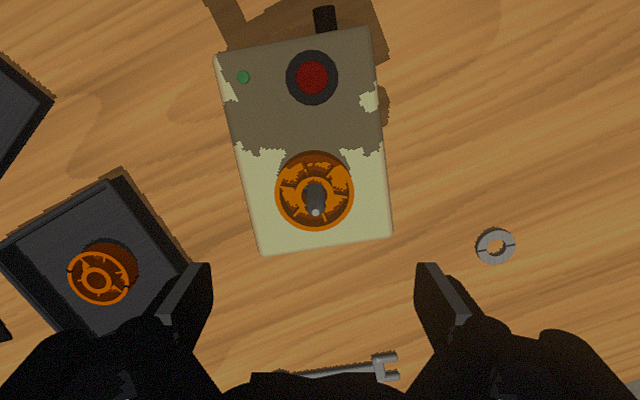

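```bash
python3 - <<'E'
from h import *
W=np.array([.443,-.3245])
ctrl.move_gripper(og(.034))
ctrl.move_to([*W,.12],down(AM)); snap("wrist","s0")
ctrl.movel([*W,.03],None,rate=.15)
print(ctrl.movel([*W,.006],None,rate=.05,max_force=8)); rep("down"); snap("wrist","s1")
ctrl.move_gripper(og(.015)); ctrl.sleep(.1); rep("closed")
ctrl.movel([*W,.05],None,rate=.1); rep("lift"); im=snap("wrist","s2")
cv2.imwrite("pics/s2c.png",cv2.resize(im[190:360,230:400],None,fx=3.5,fy=3.5,interpolation=cv2.INTER_CUBIC))
E
```

```text
False
down 48.54 [ 0.4429 -0.3244  0.0058] op 0.802 F [ 0.54 -0.5   0.77]
closed 49.06 [ 0.4433 -0.3248  0.0072] op 0.52 F [-2.47  2.35  8.26]
lift 49.65 [ 0.443  -0.3245  0.0501] op 0.521 F [0.17 0.52 0.17]
```

View pics/s2c.png

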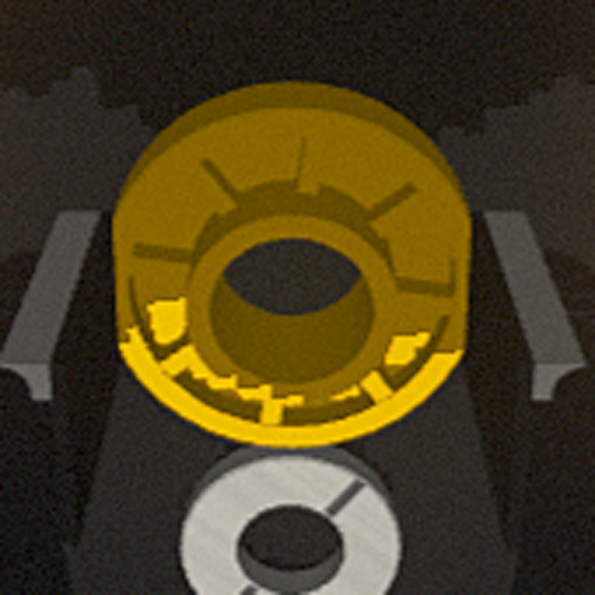

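```bash
cat >> h.py <<'E'
def fit_x(box,r,zs,xs=np.arange(-.004,.0041,.001)):
    s=st(); ci=cam("wrist"); R=Rn.from_rotvec(s["tool_rot"]).as_matrix(); th=np.linspace(0,2*np.pi,200)
    for z in zs:
        out=[]
        for x in xs:
            c=np.array(s["ee_pos"])+R@[x,0,0]
            q=proj(ci,np.c_[c[0]+r*np.cos(th),c[1]+r*np.sin(th),np.full(200,z)]); b=np.r_[q.min(0),q.max(0)]; out.append(((b-box)[[1,3]].mean(),x,(b-box).round(1)))
        m=min(out,key=lambda o:abs(o[0])); print("z",round(z,4),"x",round(m[1],4),m[2])
E
python3 - <<'E'
from h import *
rep()
b=np.array([230+210/3.5,190+238/3.5,230+374/3.5,190+384/3.5]); fit_x(b,.010,[.0610,.0630,.065])
E
```

```text
49.7 [ 0.4426 -0.3241  0.0495] op 0.519 F [-0.5   0.1  -0.24]
z 0.061 x 0.0 [ 0.3 -0.2  0.1 -0.7]
z 0.063 x -0.001 [-0.1 -0.2  0.5 -0.1]
z 0.065 x -0.002 [-0.4 -0.1  0.8  0.6]
```

```bash
python3 - <<'E'
from h import *
xt=np.array([np.sin(A),-np.cos(A)]); T=SP+.0005*xt
ctrl.movel([.443,-.3245,.20],None,rate=.2)
ctrl.move_to([*T,.20],down(A)); ctrl.movel([*T,.140],down(A),rate=.12); ctrl.sleep(.1); s=rep()
snap("wrist","t0")
T2=T+(T-s["ee_pos"][:2])*.7
print(ctrl.movel([*T2,.095],None,rate=.06,max_force=8)); rep()
print(ctrl.movel([*T2,.083],None,rate=.03,max_force=5)); rep("seat"); snap("wrist","t1")
E
```

```text
53.03 [0.5449 0.1245 0.1413] op 0.512 F [-0.14 -0.13  0.05]
False
 53.98 [0.5436 0.1247 0.0953] op 0.517 F [-0.1   0.53 -0.54]
True
seat 54.3 [0.5442 0.1247 0.0893] op 0.513 F [-1.77 -0.54  4.98]
```

View pics/t1.png

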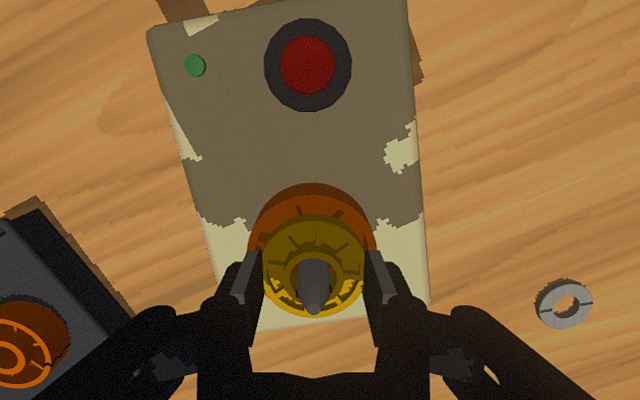

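```bash
python3 - <<'E'
from h import *
T=SP.copy(); z0=.0893
ctrl.movel([*T,z0+.0003],None,rate=.05)
ctrl.move_gripper(og(.034)); rep("open")
ctrl.movel([*T,.12],None,rate=.12); ctrl.movel([*T,.2],None,rate=.25); ctrl.sleep(.1); snap("wrist","u0"); rep()
W=np.array([.522,-.336])
ctrl.move_gripper(og(.031))
ctrl.move_to([*W,.12],down(AM)); snap("wrist","u1")
ctrl.movel([*W,.03],None,rate=.15)
print(ctrl.movel([*W,.0045],None,rate=.04,max_force=8)); rep("down"); snap("wrist","u2")
ctrl.move_gripper(og(.012)); ctrl.sleep(.1); rep("closed")
ctrl.movel([*W,.05],None,rate=.1); ctrl.sleep(.1); rep("lift"); im=snap("wrist","u3")
cv2.imwrite("pics/u3c.png",cv2.resize(im[190:360,230:400],None,fx=3.5,fy=3.5,interpolation=cv2.INTER_CUBIC))
E
```

```text
open 54.96 [0.5435 0.1248 0.0895] op 0.799 F [ 0.34  0.37 -1.43]
 55.98 [0.5422 0.1247 0.1978] op 0.801 F [ 0.25 -0.19  0.24]
False
down 59.5 [ 0.522  -0.336   0.0045] op 0.728 F [-0.21  0.1   0.54]
closed 60.03 [ 0.5224 -0.3362  0.0056] op 0.416 F [-1.6   1.87  6.01]
lift 60.74 [ 0.5214 -0.3356  0.0492] op 0.414 F [-0.14  0.2  -1.52]
```

View pics/u0.png

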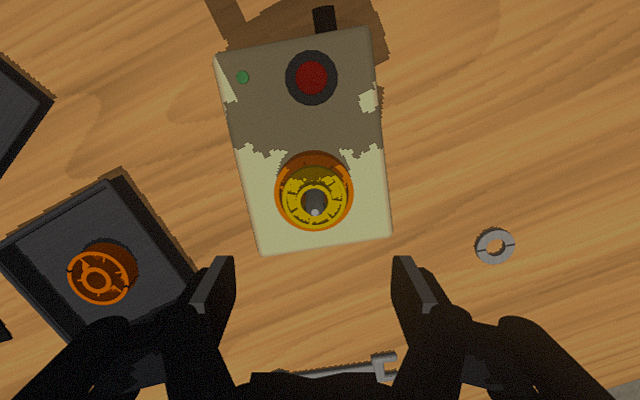

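View pics/u3c.png

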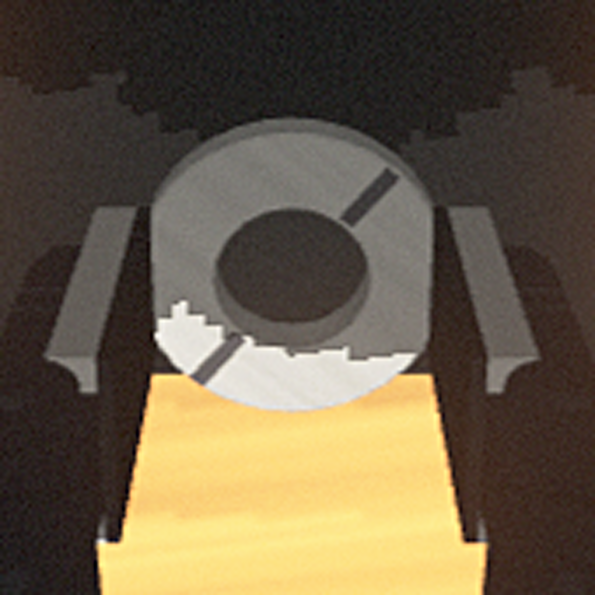

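```bash
python3 - <<'E'
from h import *
rep()
b=np.array([230+215/3.5,190+208/3.5,230+369/3.5,190+348/3.5]); fit_x(b,.010,[.0535,.0550,.057])
xt=np.array([np.sin(A),-np.cos(A)]); T=SP+.0005*xt
ctrl.movel([.522,-.336,.20],None,rate=.2)
ctrl.move_to([*T,.20],down(A)); ctrl.movel([*T,.140],down(A),rate=.12); ctrl.sleep(.1); s=rep()
im=snap("wrist","v0"); cv2.imwrite("pics/v0c.png",cv2.resize(im[190:360,230:400],None,fx=3.5,fy=3.5,interpolation=cv2.INTER_CUBIC))
E
```

```text
60.79 [ 0.5213 -0.3355  0.049 ] op 0.416 F [ 0.12  0.23 -0.04]
z 0.0535 x 0.0 [-0.2  0.8  0.5  0.6]
z 0.055 x -0.001 [-0.4  0.3  0.7  0.5]
z 0.057 x -0.002 [-0.7  0.2  1.1  1. ]
 64.12 [0.5449 0.1246 0.1413] op 0.411 F [-0.35 -1.02 -0.69]
```

View pics/v0c.png

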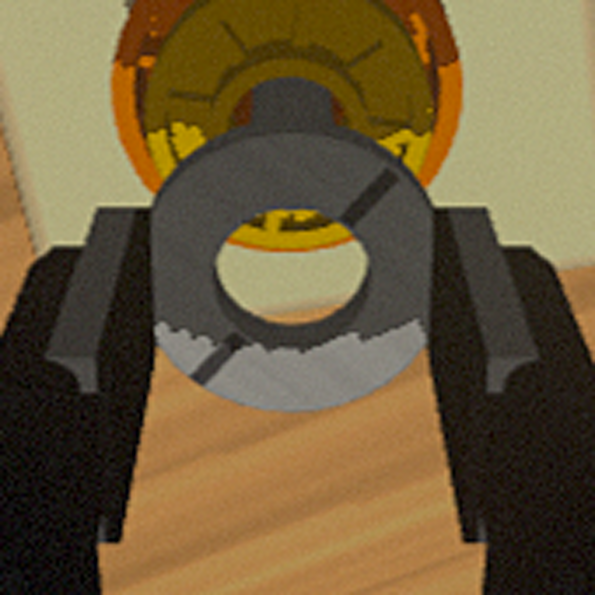

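```bash
python3 - <<'E'
from h import *
xt=np.array([np.sin(A),-np.cos(A)]); T=SP+.0003*xt+[-.0007,.0002]
print(ctrl.movel([*T,.110],None,rate=.05,max_force=8)); rep()
print(ctrl.movel([*T,.098],None,rate=.03,max_force=4)); rep("seat"); snap("wrist","w1")
E
```

```text
False
 64.92 [0.5432 0.1249 0.11  ] op 0.415 F [-0.2  -0.93 -0.  ]
True
seat 65.25 [0.5439 0.1249 0.1036] op 0.417 F [ 0.41 -0.22  4.72]
```

View pics/w1.png

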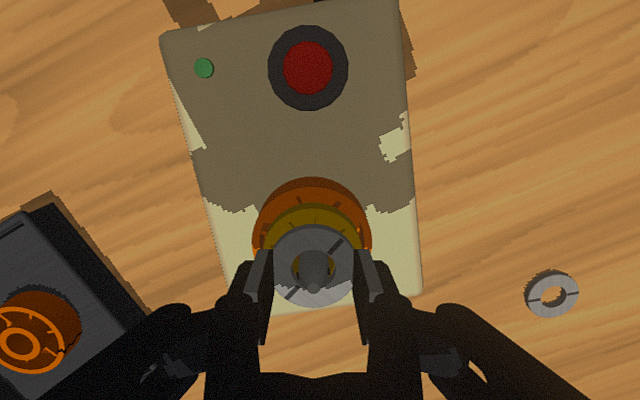

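Seated at the expected height: the nose shows through the bore at (314,280). I'll release and check.

```bash
python3 - <<'E'
from h import *
ctrl.movel([*SP,.1038],None,rate=.05)
ctrl.move_gripper(og(.034)); rep("open")
ctrl.movel([*SP,.13],None,rate=.12); ctrl.movel([*SP,.24],None,rate=.25); ctrl.sleep(.3)
im=snap("wrist","x0"); rep(); ci=cam("wrist")
for t in ["washer","agitator_wheel","sound_cup"]:
    for d in nets.spot_point("wrist",t): print(t,round(d["confidence"],2),np.round(d["xyz"],4),proj(ci,d["xyz"])[0].round())
c=cv2.resize(im[130:220,265:365],None,fx=6,fy=6,interpolation=cv2.INTER_CUBIC); cv2.imwrite("pics/x0c.png",c)
sc=snap("scene","x1"); snap("top","x2"); cv2.imwrite("pics/x1c.png",cv2.resize(sc[170:340,180:500],None,fx=2.4,fy=2.4,interpolation=cv2.INTER_CUBIC))
E
```

```text
open 65.97 [0.5434 0.1248 0.1037] op 0.798 F [ 0.26 -0.1  -0.09]
 67.28 [0.543  0.1247 0.2388] op 0.801 F [-0.07 -0.17  0.05]
washer 0.85 [0.5437 0.1282 0.103 ] [318. 185.]
agitator_wheel 0.74 [0.5415 0.1265 0.0848] [315. 178.]
sound_cup 0.67 [0.5449 0.1228 0.0643] [312. 178.]
sound_cup 0.31 [ 0.697   0.2656 -0.0046] [475. 227.]
```

View pics/x0c.png

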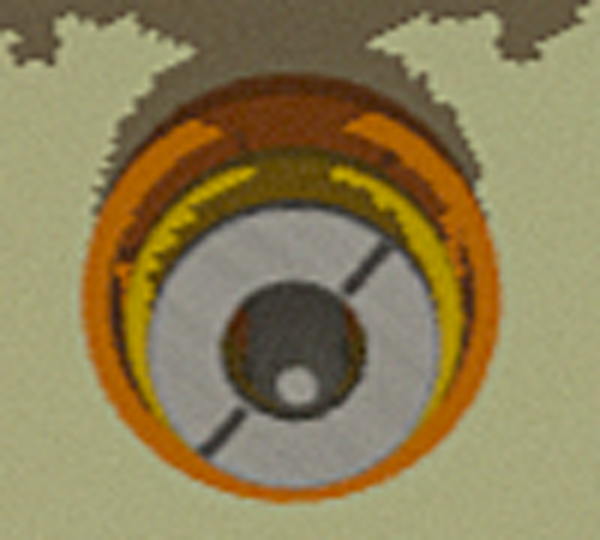

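View pics/x1c.png

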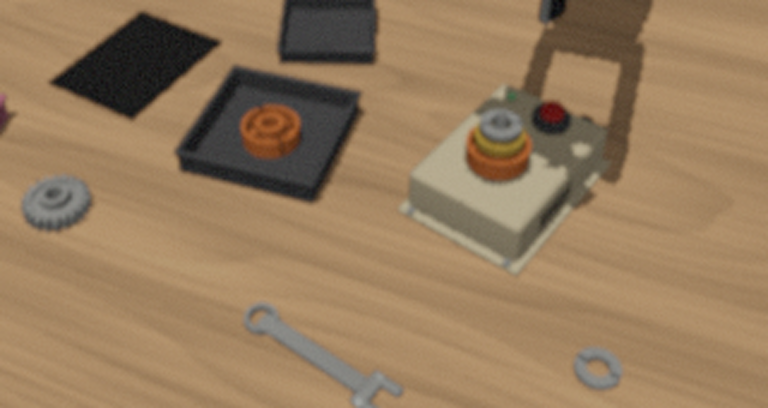

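The stack on the stand looks the same as before: washer, wheel and sound cup are concentric and level around the nose at (314,194). The cracked cup is in the large dark pan, and the gear, wrench and spare washer are untouched. I'm handing it in.

```bash
python3 - <<'E'
from h import *
rep(); print(sign_off())
E
```

```text
67.53 [0.5435 0.1248 0.2399] op 0.802 F [-0.04  0.36  0.69]
the job is handed in; nothing more can be done
None
```

The job is done and handed in at about 67.5 s of the 144 s allowed; sign-off gives no verdict, so these are my own checks.

- **Work done:** I laid the washer and the wheel about 80 mm apart on the mat. The cracked cup went into the larger of the two dark pans. I then fitted the sound cup, the wheel and the same washer on the spindle, each lowered until it touched and then released.
- **Seating heights:** The tool stopped at 62.8, 89.3 and 103.6 mm for the cup, wheel and washer. Allowing for how each was held, this agrees with undersides at 61, 86 and 102 mm.
- **Last pictures:** The stack looks level and centred on the spindle, the cracked cup lies in the pan, and the gripper is clear. I saw no movement of the gear, wrench or spare washer.
- **Disagreements:** The networks' final positions were 2–3.5 mm off my spindle estimate and up to 3.3 mm off the nominal heights, which is within their stated accuracy. They also reported the spare washer as a cup, at low confidence. The gripper read about 4–9 mm narrower than the nominal part widths on every grasp; nothing slipped.

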